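# Close a specimen mounting press: ram down, closure home, quarter turn back

### The job

Close up the hot-mounting press for its next cycle: first wind the handwheel anticlockwise (as you face the wheel) until the ram crosshead is right down on its stop collars, then screw the closure down clockwise by its grip bar until it bottoms out, and back it off a quarter turn so that it cannot jam when it heats up. Finish still gripping the bar, holding the closure at that quarter turn so that it cannot creep before the ram takes the load (do not let go), and leave the jar, the beaker and the two finished mounts on the bench alone.

Things in the scene. Friction and masses are not known exactly. Their poses are not given: they have to be found in the camera images.
- press: Fixed bench press, 415 tall, on a low bench (top at world z = -0.100; the robot's bench ends at x = 0.28). Origin: middle of its underside, on the mould axis; z up; its front (handwheel side) faces its own -x. White casing 240 (x) x 220 (y) x 200 high; above it four tie rods, then a head plate 160 x 160 from 315 to 335 high, carrying the closure on the mould axis.
- wheel_hub (a point): Centre of the handwheel, on the front of the press: 148 in front (-x) of the press's origin axis, 120 above its underside; x along the wheel's level axis. Black rim 124 outer dia, 14 thick. The crank handle sits 50 from the axis; at handwheel angle a its axis is at y = -50 sin(a), z = 50 cos(a) from this point along the press's y and z.
- handwheel (a joint): Turn of the handwheel, rad: 0 = ram down on its stop collars (hard stop), growing as the wheel turns clockwise for someone facing it (positive about the press's +x), which raises the ram 8 mm per turn. Starts 0.6 to 1.4 turns above the stop. Stays where it is left; takes about 0.08 N m.
- crank (a point): Middle of the crank handle, on its axis: a black cylinder 22 dia, 72 long, parallel to the press's x and reaching from 11 to 83 in front of the wheel's plane (this point: 59 in front). It revolves freely about its own axis, so fingers pinching it from above can keep their attitude while the wheel is wound.
- ram (a joint): Height of the ram crosshead (steel plate 160 x 160 x 14 on the four tie rods) above its four stop collars, m: 0 = resting on them. Driven only by the handwheel.
- closure: Screw closure on top of the press: knurled steel cap 96 dia, 36 high, with a black grip bar across its top, 110 long, 22 wide, from 36 to 70 above the origin. Origin: centre of the cap's lower rim, on the mould axis, at 345 in the press's height when home, rising 6 mm per turn unscrewed. Its x lies along the bar, y across it, z up.
- closure_turn (a joint): Turn of the closure, rad: 0 = bottomed out (hard stop), growing as it is unscrewed (anticlockwise from above); 1.57 = a quarter turn back. Starts on its thread, 0.5 to 0.85 turn unscrewed; right-hand thread. Stays where it is left; takes about 0.15 N m.
- grip_bar (a point): Point to grip: centre of the closure's grip bar, 59 above the closure's origin, with the closure's axes. Fingers here close on the 22 mm width; tips then clear the cap by 4 mm.
- jar: Bystander: jar of mounting resin, 76 dia x 105, on the low bench. Origin under its middle. Leave alone.
- beaker: Bystander: steel beaker, 68 dia x 85, on the low bench. Origin under its middle. Leave alone.
- mount_a: Bystander: finished specimen mount, black disc 32 dia x 22, on the low bench. Leave alone.
- mount_b: Bystander: second finished mount, the same size. Leave alone.

How it is judged:
On the way, in this order (a step that is already met when the one before it is completed fails the run):
1. the ram is wound down onto its stop collars (value of joint handwheel below 0.1 rad and value of joint ram below 0.0006 m), for 0.2 s.
2. the closure is screwed down until it bottoms out (value of joint closure_turn below 0.07 rad), for 0.2 s.
At the end, for the whole second after the job is handed in: The closure stands a quarter turn (1.57 rad, within 0.3) back from bottomed out, still, and the fingers are gripping its bar (more than 3 N on the closure, TCP within 60 mm of the bar's centre); the ram is still down on its stop collars (handwheel within 0.15 rad of its stop) (value of joint closure_turn between 1.27 and 1.87 rad and velocity of joint closure_turn between -0.1 and 0.1 rad/s and contact force between the fingers and closure above 3 N and distance between the grasp point and grip_bar below 0.06 m and value of joint handwheel below 0.15 rad and value of joint ram below 0.0008 m); the arm keeps its last pose, push and grip.
It fails at once if a bystander on the bench is disturbed (moved more than 20 mm) (distance of any of jar, beaker, mount_a, mount_b from where it was at the start of the episode above 0.02 m).
It also fails if it takes over 72 s, if anything falls off the work surface, if the arm or the gripper's body presses on something with over 40 N, if the wrist force passes 120 N, or if a joint passes its speed limit or range.

### The arm

A 7-joint arm with a two-finger parallel gripper is mounted at the origin on the work surface. World frame = base frame: x ahead of the robot, y to its left, z up, the work surface at z = 0. Lengths are in m, angles in rad, forces in N, time in s.
With the tool pointing down it reaches from about 0.35 to 0.9 m from the base axis. Payload 8.1 kg.
Tool frame: the origin (TCP) lies between the finger pads, 19 mm behind the fingertips; this is the grasp point; y points along the fingers, z is the direction in which the jaws open and shut, and the axes are right-handed (so a half turn about y gives the same grasp; the last joint's range is limited). The gripper opens to 92 mm and grips with 3 to 60 N. Pads are 19 mm wide; open, the fingers measure 130 mm over their backs; the gripper's body (75 mm by 190 mm) begins 47 mm behind the grasp point.
Start: joints at [-1.208, 0.434, 0.025, 1.573, -0.012, 1.134, -0.075], TCP at [0.281, 0.558, 0.246] pointing down, gripper open.
Joint ranges: [-2.62, 2.62], [-0.44, 2.09], [-1.27, 1.32], [0.08, 2.57], [-1.32, 4.46], [0.12, 2], [-2.74, 2.74]. Speed limits (rad/s): [2.22, 2.22, 3.01, 3.01, 3.14, 3.14, 3.14].

### API

Orientations are given as a rotation vector (axis times angle).
In Python, from cell import arm, get_image, camera_info gives the robot as it stands.
- The arm moves only by the tool carry_out, never from a script. Its argument "steps" is one flat list of numbers, 5 for each row, row after row: the opening, from 0 (shut) to 1 (fully open), then the shift along the world's x, y, z in units of 0.1 m (1.0 is 0.1 m), then the turn about the world's z in units of 45 degrees (1.0 is 45 degrees). In form: [hand, dx, dy, dz, spin, hand, dx, dy, dz, spin, ...]. A call has 1 to 12 rows; each row is the pose to reach, as a shift and turn from the pose commanded when the call began; what a row does not reach only later rows make up. A row lasts 1/10 s, in which the tool goes at most 50 mm and 8.59 degrees, less where a joint would pass 70% of its speed; a pose out of reach is approached as far as the arm can. A call with a number of a shift or a turn outside -1 to 1 is refused whole. A call with a gripper value outside its range is refused whole. The fingers move at their own pace and stop on an object; "grip_force" is the grip in N (left out, the last holds). Time passes only in rows, so rows that repeat a pose let the fingers close. It gives the time, the measured TCP pose, the force and the opening at its end, in the units of the state.
- arm.observe(): the state, without advancing time (a new reading comes with each control period).
- get_image(name): name is "scene" or "top" or "wrist"; returns (picture, depth): 420x560x3 uint8, red, green, blue; 420x560 float32, m along the optical axis (not along the pixel's ray), 0 where there is no reading.
- camera_info(name): a dict with "fovy" (degrees; the focal length in pixels is half the picture's height over the tangent of half this angle, whatever the lens; pixels are square), "cx", "cy" (the principal point, pixels), "dist_coeffs" ([k1, k2, p1, p2, k3] as OpenCV has them; the pictures are not rectified), "R" (3x3) and "t" (3): a world point X has camera coordinates R X + t; the wrist camera has in their place "tool_from_camera" (4x4, takes a point from camera to tool coordinates, whose origin is the TCP and whose axes are the tool frame's). Camera axes: x right, y down, z forward; pixel columns grow to the right and rows downward; lengths in m; the calibration is good to about 2 mm. A picture is of the moment at which its call begins: read the wrist's pose just before it. camera_info takes no time and is no camera call.
- arm.sign_off(): hands the job in, once; it reports no verdict.
The state is a dict: "clock": time; "joints": joint angles; "dq": joint speeds; "joint_efforts": joint torques, N m; "position": TCP position; "ee_rot": TCP orientation; "force": force on the tool from outside, world axes, zero at the start; "ft_torque": the same for the moment, N m; "width": opening from 0.0 (shut) to 1.0 (fully open).
Only numpy, scipy, OpenCV 4.12 (cv2) and the standard library are available. Lean on these libraries where they do the work, as an engineer would, in place of code of your own. Each camera call takes 0.05 s, during which the arm holds its last target. There are 200 camera calls.

## Working session

There is one attempt and no reset: what is moved stays moved. The work goes in short steps, Python scripts to look and compute and a tool call to move; the robot and the scene stay as the last step left them, time stands still between calls to the robot, and variables do not carry over. Pictures are saved under pics/ and viewed, about 8 in all and at most 12, crops included, and the job is handed in when it is done.

Besides the shell and the picture viewer there is one more tool, called after "Call:" in YAML: its name, and indented under it one key for each argument. carry_out: Moves the arm, as the interface text tells. Shifts and turns lie within -1 to 1; 1 stands for 0.1 m of shift or 45 degrees of turn. Its arguments: {"type":"object","properties":{"steps":{"type":"array","items":{"type":"number"}},"grip_force":{"type":"number"}},"required":["steps"]}

```bash
mkdir -p pics; ls; cat > h.py <<'E'
import numpy as np,cv2
from cell import arm,get_image,camera_info
from scipy.spatial.transform import Rotation as Rn
def K(ci):
    f=210/np.tan(np.radians(ci['fovy'])/2); return np.array([[f,0,ci['cx']],[0,f,ci['cy']],[0,0,1]])
def cam(name,st=None):
    ci=camera_info(name)
    if name!='wrist': R=np.array(ci['R']);t=np.array(ci['t']); return ci,R.T,-R.T@t
    T=np.array(ci['tool_from_camera']); Rt=Rn.from_rotvec(st['ee_rot']).as_matrix()
    return ci,Rt@T[:3,:3],Rt@T[:3,3]+np.array(st['position'])
def grab(name):
    st=arm.observe(); im,d=get_image(name); return im,d,cam(name,st)
def pts(uv,z,c):  # pixels + depth -> world
    ci,R,o=c; n=cv2.undistortPoints(np.float64(uv).reshape(-1,1,2),K(ci),np.array(ci['dist_coeffs'])).reshape(-1,2)
    return (np.c_[n,np.ones(len(n))]*np.reshape(z,(-1,1)))@R.T+o
def proj(X,c):
    ci,R,o=c; Xc=(np.reshape(X,(-1,3))-o)@R
    return cv2.projectPoints(Xc,np.zeros(3),np.zeros(3),K(ci),np.array(ci['dist_coeffs']))[0].reshape(-1,2)
def cloud(d,c):
    v,u=np.mgrid[:420,:560]; return pts(np.c_[u.ravel(),v.ravel()],d.ravel(),c).reshape(420,560,3)
E
python3 - <<'E'
from h import *
print(arm.observe())
a=[]
for n in('scene','top'):
    im,d,c=grab(n); np.savez('pics/%s0.npz'%n,im=im,d=d); print(n,c[1].tolist(),c[2],c[0]['fovy'],c[0]['dist_coeffs'],(d>0).mean())
    cv2.imwrite('pics/%s0.png'%n,im[:,:,::-1])
E
```

```text
pics
{'clock': 0.0, 'joints': array([-1.20760663,  0.43522408,  0.02496612,  1.57407989, -0.0115872 ,
        1.13399572, -0.07506742]), 'dq': array([ 0.00029447, -0.0005862 ,  0.00075977,  0.00067487, -0.00025128,
        0.00039231, -0.00059767]), 'joint_efforts': array([-4.83200729e-04, -6.67857814e+01,  9.84119475e-01, -3.14453673e+01,
       -6.06610486e-02,  4.28656884e-02,  1.43563775e-04]), 'position': array([0.28054108, 0.55796983, 0.24475085]), 'ee_rot': array([-1.54131488,  0.3654965 , -0.3651604 ]), 'force': array([-0.11826507, -0.1955942 ,  0.21519652]), 'ft_torque': array([-0.02024632,  0.02939165, -0.00839813]), 'width': 0.9956673899410516}
scene [[-0.8177411943789622, 0.4145118445623126, -0.39934855669354524], [0.5755738292785666, 0.584361544324657, -0.5720457609003932], [-0.0037558042116106654, -0.6976399617510824, -0.7164386768612321]] [1.05352607 0.69186064 1.027333  ] 53.8496330919104 [-0.10137033  0.          0.          0.          0.        ] 0.9960799319727891
top [[-0.007136289028027239, -0.9813642955076022, 0.19202393830399433], [-0.9999586439639289, 0.005920736439081229, -0.006903277615716361], [0.005637707045348529, -0.19206526073938174, -0.9813659622568861]] [ 0.33798889 -0.02370274  1.31913419] 48.64677155655937 [0.05403098 0.         0.         0.         0.        ] 0.9960034013605442
```

View pics/scene0.png

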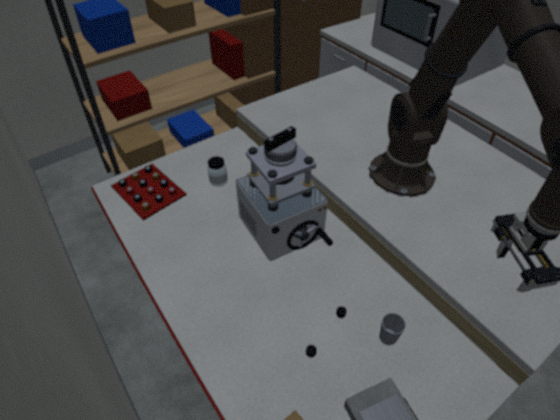

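View pics/top0.png

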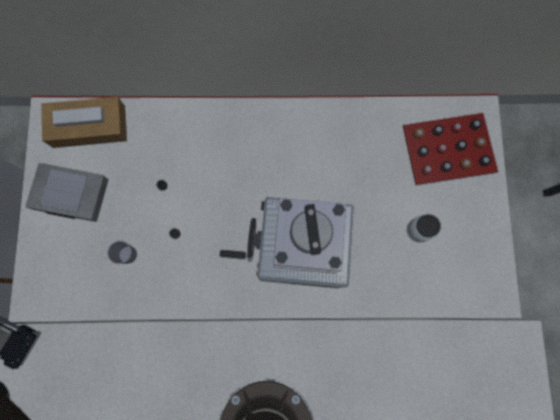

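The scene view shows the press at about (280,200), with its wheel and crank at (305,235). In the top view the closure bar is at (312,230) and the crank at (233,254). The handwheel faces world +y. The mounts are at (162,185) and (175,233), the beaker at (123,252) and the jar at (425,228).

```bash
python3 - <<'E'
from h import *
for n in('top','scene'):
    z=np.load('pics/%s0.npz'%n); im=z['im'];d=z['d'];c=cam(n);P=cloud(d,c);g=im.max(2).astype(int)
    x,y,h=P[...,0],P[...,1],P[...,2]
    reg=(np.abs(x-.5)<.25)&(np.abs(y+.08)<.3)
    print(n,'bench z',np.median(h[(np.abs(x-.4)<.05)&(np.abs(y-.4)<.1)]))
    bar=reg&(h>.295)&(h<.36)&(g<70)
    def rect(m,name):
        Q=P[m]
        if len(Q)<10: print(name,'few',len(Q));return
        r=cv2.minAreaRect(Q[:,:2].astype(np.float32)*1000); print(name,len(Q),'rect',np.round(cv2.boxPoints(r)).tolist(),np.round(r[0],1),np.round(r[1],1),round(r[2],1),'z pct',np.round(np.percentile(Q[:,2],[5,50,95]),4))
    rect(bar,'bar')
    rect(reg&(h>.225)&(h<.245)&(g>70),'plate')
    rect(reg&(h>.07)&(h<.115)&(g>70),'casing')
    low=reg&(h>-.08)&(h<.15)&(g<60)&(y>.03)
    rect(low,'crank+wheel')
    Q=P[low]
    for yy in np.arange(.03,.18,.01):
        s=Q[np.abs(Q[:,1]-yy)<.005]
        if len(s): print(round(yy,2),len(s),np.round(np.percentile(s[:,0],[2,50,98]),3),np.round(np.percentile(s[:,2],[2,50,98]),3))
E
```

```text
top bench z -0.09972973701735766
bar 402 rect [[431.0, -106.0], [433.0, -127.0], [540.0, -115.0], [537.0, -93.0]] [ 485.3 -110.2] [106.8  21.3] 6.7 z pct [0.316  0.3199 0.3226]
plate 2610 rect [[398.0, -182.0], [558.0, -199.0], [574.0, -39.0], [414.0, -23.0]] [ 486.  -110.9] [160.1 160.9] 84.3 z pct [0.2321 0.2356 0.2394]
casing 2779 rect [[365.0, -219.0], [584.0, -241.0], [611.0, 32.0], [392.0, 54.0]] [487.8 -93.6] [274.6 220.1] 84.4 z pct [0.0938 0.1001 0.1043]
crank+wheel 249 rect [[413.0, 76.0], [505.0, -17.0], [553.0, 30.0], [461.0, 123.0]] [482.8  53.1] [ 67.1 131. ] 44.7 z pct [0.0403 0.0477 0.0814]
0.03 65 [0.461 0.502 0.548] [0.036 0.076 0.083]
0.04 57 [0.45  0.475 0.538] [0.055 0.074 0.085]
0.05 1 [0.457 0.457 0.457] [0.048 0.048 0.048]
0.06 19 [0.449 0.455 0.462] [0.04  0.043 0.049]
0.07 23 [0.449 0.455 0.463] [0.04  0.044 0.049]
0.08 17 [0.452 0.457 0.463] [0.042 0.045 0.049]
0.09 19 [0.452 0.458 0.465] [0.041 0.044 0.048]
0.1 23 [0.452 0.46  0.466] [0.038 0.044 0.047]
0.11 16 [0.455 0.46  0.466] [0.039 0.043 0.046]
0.12 9 [0.456 0.461 0.466] [0.04  0.044 0.046]
scene ben
[... 673 characters left out ...]
9 0.523 0.561] [-0.067  0.033  0.082]
0.05 176 [0.279 0.49  0.536] [-0.068  0.021  0.079]
0.06 34 [0.277 0.281 0.467] [-0.075 -0.044  0.044]
0.07 34 [0.276 0.451 0.468] [-0.079  0.032  0.046]
0.08 36 [0.276 0.453 0.47 ] [-0.076  0.035  0.046]
0.09 33 [0.276 0.455 0.471] [-0.079  0.038  0.048]
0.1 31 [0.278 0.282 0.47 ] [-0.078 -0.046  0.046]
0.11 32 [0.277 0.281 0.471] [-0.08  -0.044  0.046]
0.12 35 [0.277 0.455 0.472] [-0.078  0.036  0.048]
0.13 27 [0.276 0.28  0.471] [-0.079 -0.048  0.043]
0.14 19 [0.276 0.279 0.28 ] [-0.079 -0.06  -0.041]
0.15 15 [0.275 0.278 0.281] [-0.078 -0.06  -0.05 ]
0.16 17 [0.277 0.279 0.281] [-0.078 -0.059 -0.043]
0.17 17 [0.276 0.278 0.281] [-0.078 -0.06  -0.025]
```

```bash
python3 - <<'E'
from h import *
s=arm.observe(); R=Rn.from_rotvec(s['ee_rot']).as_matrix(); print(R.round(3)); print('jaw yaw',np.degrees(np.arctan2(R[1,2],R[0,2])))
print(np.array(camera_info('wrist')['tool_from_camera']).round(3))
E
```

```text
[[ 0.893 -0.001  0.449]
 [-0.449 -0.001  0.893]
 [ 0.    -1.    -0.001]]
jaw yaw 63.30665722401444
[[ 0.     0.966  0.257 -0.069]
 [ 0.    -0.257  0.966 -0.139]
 [ 1.    -0.    -0.     0.001]
 [ 0.     0.     0.     1.   ]]
```

Call:
carry_out:
  steps: [1,0.2,-0.5,0,-0.19,1,0.4,-1,0,-0.38,1,0.4,-1,0,-0.57]

```text
clock: 0.4
position: [0.3241, 0.4522, 0.2453]
ee_rot: [-1.45, 0.721, -0.725]
force: [-0.3, 0.4, -1.0]
width: 1.0
```

Call:
carry_out:
  steps: [1,0.2,-0.5,0,-0.19,1,0.4,-1,0,-0.38,1,0.4,-1,0,-0.5]

```text
clock: 0.7
position: [0.3633, 0.3522, 0.2455]
ee_rot: [-1.32, 1.021, -1.024]
force: [0.1, -0.4, 0.7]
width: 0.999
```

Call:
carry_out:
  steps: [1,0.2,-0.5,-0.2,-0.19,1,0.4,-1,-0.4,-0.38,1,0.4,-1,-0.4,-0.47]

```text
clock: 1.0
position: [0.4014, 0.2529, 0.2041]
ee_rot: [-1.156, 1.293, -1.296]
force: [0.5, -0.2, 0.5]
width: 0.998
```

Call:
carry_out:
  steps: [1,0.2,-0.5,-0.2,0,1,0.58,-1,-0.4,0,1,0.58,-1,-0.4,0,1,0.58,-1,-0.4,0]

```text
clock: 1.4
position: [0.4598, 0.1546, 0.1646]
ee_rot: [-1.157, 1.289, -1.292]
force: [-0.1, -0.0, 0.6]
width: 0.998
```

Now the wrist look at the crank.

```bash
cat > w.py <<'E'
from h import *
import sys
im,d,c=grab('wrist'); s=arm.observe(); R=Rn.from_rotvec(s['ee_rot']).as_matrix(); print('jaw yaw',np.degrees(np.arctan2(R[1,2],R[0,2])),s['position'],s['joints'].round(2))
cv2.imwrite('pics/%s.png'%sys.argv[1],im[:,:,::-1]); np.savez('pics/%s.npz'%sys.argv[1],im=im,d=d)
P=cloud(d,c);g=im.max(2).astype(int)
E
cat > t.py <<'E'
exec(open('w.py').read())
m=(g<70)&(abs(P[...,0]-.48)<.12)&(P[...,1]>.045)&(P[...,1]<.15)&(P[...,2]>-.07)&(P[...,2]<.09)
Q=P[m]; print(len(Q))
for yy in np.arange(.05,.14,.01):
    s=Q[np.abs(Q[:,1]-yy)<.005]
    if len(s): print(round(yy,2),len(s),np.round(np.percentile(s[:,0],[2,50,98]),4),np.round(np.percentile(s[:,2],[2,50,98]),4))
E
python3 t.py w1
```

```text
jaw yaw -6.1975636844883475 [0.45892388 0.15677079 0.1649645 ] [-0.75  0.31  0.4   2.03 -0.16  0.83 -0.38]
1637
0.05 638 [0.442  0.4955 0.5169] [0.0166 0.0309 0.0567]
0.06 164 [0.4456 0.4551 0.4649] [0.0377 0.0431 0.0455]
0.07 116 [0.446  0.455  0.4645] [0.039  0.0441 0.046 ]
0.1 103 [0.4487 0.4599 0.4689] [0.0379 0.0433 0.046 ]
0.11 241 [0.4496 0.4597 0.4696] [0.0379 0.0435 0.0459]
0.12 261 [0.4509 0.4608 0.4703] [0.0376 0.0432 0.0458]
0.13 114 [0.4527 0.4605 0.4685] [0.0301 0.0388 0.0439]
```

View pics/w1.png

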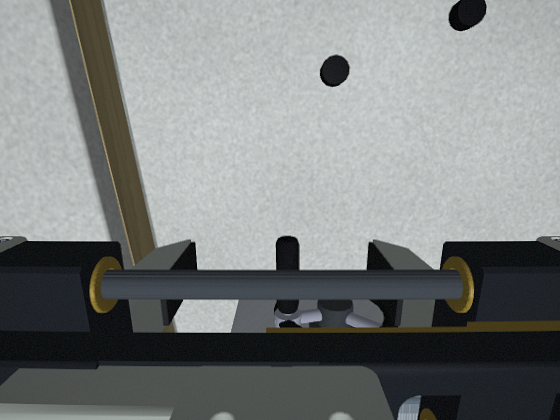

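The crank appears at (287,240–310). Its axis is at x≈0.459 at y=0.10 and z≈0.0345, which agrees with the top and scene views. I'm descending now.

Call:
carry_out:
  steps: [1,0,-0.4,-0.3,0,1,0,-0.54,-0.6,0,1,0,-0.54,-0.9,0,1,0,-0.54,-1,0,1,0,-0.54,-1,0]

```text
clock: 1.95
position: [0.4577, 0.1054, 0.0648]
ee_rot: [-1.161, 1.286, -1.284]
force: [0.4, -0.3, -0.1]
width: 1.0
```

Call:
carry_out:
  steps: [1,0,0,-0.2,0,1,0,0,-0.3,0,1,0,0,-0.3,0,0,0,0,-0.3,0,0,0,0,-0.3,0,0,0,0,-0.3,0,0,0,0,-0.3,0,0,0,0,-0.3,0,0,0,0,-0.3,0,0,0,0,-0.3,0]
  grip_force: 20

```text
clock: 2.95
position: [0.4588, 0.1044, 0.0356]
ee_rot: [-1.158, 1.286, -1.286]
force: [0.6, 0.0, -0.4]
width: 0.442
```

Call:
carry_out:
  steps: [0,0,0,0,0,0,0,0,0,0,0,0,0,0,0,0,0,0,0,0,0,0,0,0,0,0,0,0,0,0]

```text
clock: 3.55
position: [0.4593, 0.1044, 0.0356]
ee_rot: [-1.157, 1.285, -1.286]
force: [2.2, -0.9, -1.6]
width: 0.233
```

```bash
cat > circ.py <<'E'
import numpy as np,sys
# angles a in deg: start, then targets
a=np.radians(list(map(float,sys.argv[1:])))
y=-.5*np.sin(a);z=.5*np.cos(a)
for i in range(1,len(a)): dy=y[i]-y[0]; print('%.2f, %.2f, %.2f'%(.995*dy,-.1*dy,z[i]-z[0]),end=' | ')
print()
E
python3 circ.py 73 61 46 31 16 1 -14 -29 -44 -59 -74 -89 -104
python3 circ.py -104 -119 -134 -149 -164 -179 -194 -209 -224 -239 -254 -269 -284
```

```text
0.04, -0.00, 0.10 | 0.12, -0.01, 0.20 | 0.22, -0.02, 0.28 | 0.34, -0.03, 0.33 | 0.47, -0.05, 0.35 | 0.60, -0.06, 0.34 | 0.72, -0.07, 0.29 | 0.82, -0.08, 0.21 | 0.90, -0.09, 0.11 | 0.95, -0.10, -0.01 | 0.97, -0.10, -0.14 | 0.96, -0.10, -0.27 | 
-0.05, 0.00, -0.12 | -0.12, 0.01, -0.23 | -0.23, 0.02, -0.31 | -0.35, 0.03, -0.36 | -0.47, 0.05, -0.38 | -0.60, 0.06, -0.36 | -0.72, 0.07, -0.32 | -0.83, 0.08, -0.24 | -0.91, 0.09, -0.14 | -0.96, 0.10, -0.02 | -0.98, 0.10, 0.11 | -0.97, 0.10, 0.24 |
```

Width 0.233 (21.4 mm) fits the 22 mm crank, so it is gripped. Starting to wind anticlockwise, in parts.

Call:
carry_out:
  steps: [0,0.04,0,0.1,0,0,0.12,-0.01,0.2,0,0,0.22,-0.02,0.28,0,0,0.34,-0.03,0.33,0,0,0.47,-0.05,0.35,0,0,0.47,-0.05,0.35,0]

```text
clock: 4.15
position: [0.5072, 0.0996, 0.0713]
ee_rot: [-1.156, 1.285, -1.286]
force: [2.4, 1.0, 7.4]
width: 0.225
```

```bash

python3 circ.py 1 -14 -29 -44 -59 -74 -89 -104 -119 -134 -149 -164 -179
python3 circ.py -179 -194 -209 -224 -239 -254 -269 -284 -299 -314 -329 -339 -344
```

```text
0.13, -0.01, -0.01 | 0.25, -0.03, -0.06 | 0.35, -0.04, -0.14 | 0.44, -0.04, -0.24 | 0.49, -0.05, -0.36 | 0.51, -0.05, -0.49 | 0.49, -0.05, -0.62 | 0.44, -0.04, -0.74 | 0.37, -0.04, -0.85 | 0.26, -0.03, -0.93 | 0.15, -0.01, -0.98 | 0.02, -0.00, -1.00 | 
-0.13, 0.01, 0.01 | -0.25, 0.03, 0.06 | -0.35, 0.04, 0.14 | -0.44, 0.04, 0.24 | -0.49, 0.05, 0.36 | -0.51, 0.05, 0.49 | -0.49, 0.05, 0.62 | -0.44, 0.04, 0.74 | -0.37, 0.04, 0.85 | -0.26, 0.03, 0.93 | -0.19, 0.02, 0.97 | -0.15, 0.01, 0.98 |
```

Call:
carry_out:
  steps: [0,0.13,-0.01,-0.01,0,0,0.25,-0.03,-0.06,0,0,0.35,-0.04,-0.14,0,0,0.44,-0.04,-0.24,0,0,0.49,-0.05,-0.36,0,0,0.51,-0.05,-0.49,0,0,0.49,-0.05,-0.62,0,0,0.44,-0.04,-0.74,0,0,0.37,-0.04,-0.85,0,0,0.26,-0.03,-0.93,0,0,0.15,-0.01,-0.98,0,0,0.02,0,-1,0]

```text
clock: 5.35
position: [0.5068, 0.0997, -0.0296]
ee_rot: [-1.158, 1.286, -1.285]
force: [2.5, 1.0, 24.4]
width: 0.231
```

Call:
carry_out:
  steps: [0,-0.13,0.01,0.03,0,0,-0.25,0.03,0.08,0,0,-0.35,0.04,0.16,0,0,-0.44,0.04,0.26,0,0,-0.49,0.05,0.38,0,0,-0.51,0.05,0.51,0,0,-0.49,0.05,0.64,0,0,-0.44,0.04,0.76,0,0,-0.37,0.04,0.87,0,0,-0.26,0.03,0.95,0,0,-0.19,0.02,0.99,0,0,-0.19,0.02,0.99,0]

```text
clock: 6.55
position: [0.4898, 0.1013, 0.0697]
ee_rot: [-1.157, 1.284, -1.287]
force: [6.4, 2.5, -14.6]
width: 0.231
```

Call:
carry_out:
  steps: [0,0.09,-0.01,0,0,0,0.18,-0.02,0.02,0,0,0.2,-0.02,0.02,0,0,0.2,-0.02,0.02,0]

```text
clock: 6.95
position: [0.5073, 0.0997, 0.0717]
ee_rot: [-1.16, 1.288, -1.284]
force: [-3.6, 3.0, 6.9]
width: 0.23
```

Call:
carry_out:
  steps: [0,0.03,0,0,0,0,0.03,0,0,0,0,0.03,0,0,0]

```text
clock: 7.25
position: [0.5075, 0.0997, 0.0714]
ee_rot: [-1.164, 1.291, -1.282]
force: [-11.4, 3.6, 13.7]
width: 0.233
```

Call:
carry_out:
  steps: [0,0.03,0,0,0,0,0.03,0,0,0,0,0.03,0,0,0]

```text
clock: 7.55
position: [0.5077, 0.0997, 0.0706]
ee_rot: [-1.168, 1.294, -1.28]
force: [-18.4, 3.2, 14.4]
width: 0.235
```

Position is pinned while the force grows, which marks the hard stop at a≈0. I'll relax, release and lift clear.

Call:
carry_out:
  steps: [0,-0.07,0,0,0,0,-0.07,0,0,0,1,-0.07,0,0,0,1,-0.07,0,0,0,1,-0.07,0,0,0,1,-0.07,0,0,0,1,-0.07,0,0,0,1,-0.07,0,0,0,1,-0.07,0,0.5,0,1,-0.07,0,1,0,1,-0.07,0,1,0]

```text
clock: 8.65
position: [0.5113, 0.0997, 0.1772]
ee_rot: [-1.148, 1.281, -1.288]
force: [0.8, 0.2, -0.1]
width: 0.966
```

Call:
carry_out:
  steps: [1,0,0.2,0.5,0,1,0,0.4,1,0,1,0,0.4,1,0]

```text
clock: 8.95
position: [0.5099, 0.1423, 0.2764]
ee_rot: [-1.151, 1.281, -1.284]
force: [-0.4, 0.3, 0.1]
width: 0.999
```

Call:
carry_out:
  steps: [1,0,0.2,0.5,0,1,0,0.4,1,0,1,0,0.4,1,0]

```text
clock: 9.25
position: [0.5092, 0.1823, 0.376]
ee_rot: [-1.151, 1.281, -1.283]
force: [0.3, -0.1, -0.5]
width: 1.002
```

```bash
python3 - <<'E'
from h import *
im,d,c=grab('scene'); P=cloud(d,c); a=np.load('pics/scene0.npz'); P0=cloud(a['d'],cam('scene'))
s=arm.observe(); print(s['position'],s['joints'].round(2),s['width'])
cv2.imwrite('pics/s2.png',np.vstack([cv2.resize(x[120:270,210:350,::-1],None,fx=2,fy=2) for x in (a['im'],im)]))
n='top'; im,d,c=grab(n);P=cloud(d,c);Q=P[(im.max(2)<70)&(P[...,1]>.07)&(P[...,1]<.12)&(abs(P[...,0]-.5)<.09)&(P[...,2]<.12)&(P[...,2]>0)]
print('crank',len(Q),np.percentile(Q[:,0],[2,50,98]) if len(Q) else '',np.percentile(Q[:,2],[50,98]) if len(Q) else '')
E
```

```text
[0.50890973 0.18153727 0.37454925] [-0.8   0.21  0.45  1.6  -0.09  1.35 -0.44] 0.998772370084386
crank 86 [0.49737296 0.50493303 0.51363222] [0.08009946 0.08582906]
```

View pics/s2.png

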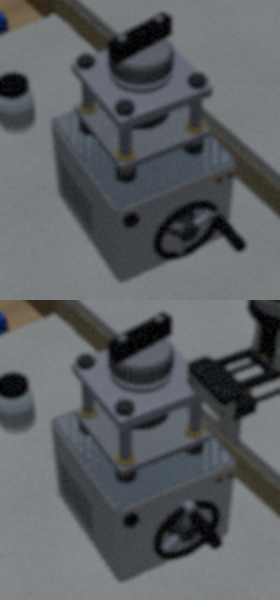

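The crank now stands at the top (x≈0.505, hub 0.507), and the crosshead sits visibly lower, on its collars. Next I'll go above the closure while turning the jaws to yaw ≈97°.

Call:
carry_out:
  steps: [1,-0.1,-0.3,0,0.19,1,-0.2,-0.6,0,0.38,1,-0.23,-1,0,0.57,1,-0.23,-1,0,0.76,1,-0.23,-1,0,1,1,-0.23,-1,0,1]

```text
clock: 9.95
position: [0.4838, 0.0779, 0.3694]
ee_rot: [-1.46, 0.694, -0.69]
force: [-0.2, 0.4, 0.3]
width: 0.998
```

Call:
carry_out:
  steps: [1,0,-0.3,0,0.19,1,0,-0.6,0,0.38,1,0,-1,0,0.57,1,0,-1,0,0.76,1,0,-1,0,1,1,0,-1,0,1]

```text
clock: 10.55
position: [0.4836, -0.0219, 0.3693]
ee_rot: [-1.57, 0.082, -0.077]
force: [0.2, 0.1, 0.1]
width: 1.002
```

Call:
carry_out:
  steps: [1,0,-0.25,0,0.15,1,0,-0.5,0,0.3,1,0,-0.5,0,0.3,1,0,-0.5,0,0.3]

```text
clock: 10.95
position: [0.4838, -0.0714, 0.3699]
ee_rot: [-1.568, -0.098, 0.102]
force: [0.9, 0.3, 0.3]
width: 1.0
```

```bash
cat > b.py <<'E'
exec(open('w.py').read())
m=(g<75)&(abs(P[...,0]-.4856)<.075)&(abs(P[...,1]+.11)<.075)&(P[...,2]>.306)&(P[...,2]<.33)
Q=P[m]; print(len(Q))
r=cv2.minAreaRect(Q[:,:2].astype(np.float32)*1000); print(np.round(r[0],1),np.round(r[1],1),round(r[2],1),np.percentile(Q[:,2],[5,50,95]))
E
python3 b.py w2
```

```text
jaw yaw 97.37416425472294 [ 0.48404845 -0.07047413  0.37013609] [-0.36  0.12  0.46  1.71 -0.05  1.33  1.8 ]
4546
[ 485.9 -108.2] [109.1  22.5] 6.6 [0.31406856 0.31945574 0.32062272]
```

View pics/w2.png

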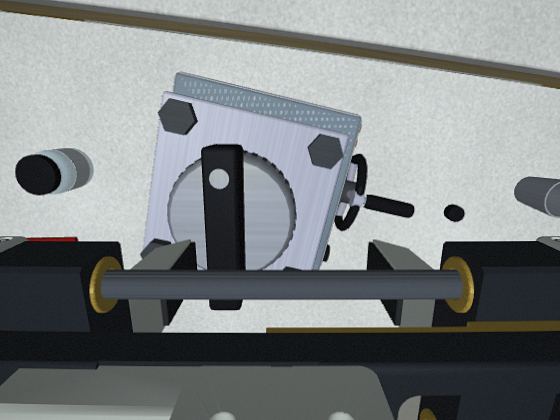

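The wrist view shows the bar at (222,145–310). Its centre is (0.486,−0.1095), its top z 0.3195 and its angle 6.6°, all agreeing with the top view.

Call:
carry_out:
  steps: [1,0.02,-0.2,0,0,1,0.02,-0.385,0,0,1,0.02,-0.385,0,0,1,0.02,-0.385,-0.3,0,1,0.02,-0.385,-0.61,0,1,0.02,-0.385,-0.61,0,0,0.02,-0.385,-0.61,0,0,0.02,-0.385,-0.61,0,0,0.02,-0.385,-0.61,0,0,0.02,-0.385,-0.61,0,0,0.02,-0.385,-0.61,0,0,0.02,-0.385,-0.61,0]
  grip_force: 25

```text
clock: 12.2
position: [0.4868, -0.1091, 0.3108]
ee_rot: [-1.568, -0.103, 0.102]
force: [-0.5, -0.4, -0.0]
width: 0.526
```

Call:
carry_out:
  steps: [0,0,0,0,0,0,0,0,0,0,0,0,0,0,0,0,0,0,0,0,0,0,0,0,0,0,0,0,0,0,0,0,0,0,0,0,0,0,0,0]

```text
clock: 13.0
position: [0.4867, -0.1092, 0.3106]
ee_rot: [-1.568, -0.103, 0.103]
force: [0.3, -1.2, 0.0]
width: 0.242
```

Call:
carry_out:
  steps: [0,0,0,0,-0.17,0,0,0,0,-0.34,0,0,0,-0.004,-0.51,0,0,0,-0.006,-0.68,0,0,0,-0.007,-0.85,0,0,0,-0.008,-1,0,0,0,-0.008,-1,0]

```text
validation failed for argument at $.st...
```

```bash
cat > st.py <<'E'
from h import *
s=arm.observe(); R=Rn.from_rotvec(s['ee_rot']).as_matrix(); print('yaw',np.degrees(np.arctan2(R[1,2],R[0,2])).round(1),s['position'].round(4),s['joints'].round(2),'F',s['force'].round(1),'T',s['ft_torque'].round(2),'w',round(s['width'],3),s['clock'])
E
python3 st.py
```

```text
yaw 97.5 [ 0.4867 -0.1092  0.3106] [-0.29  0.17  0.49  1.8  -0.09  1.19  1.92] F [ 0.3 -1.2  0. ] T [-0.27 -0.06 -0.09] w 0.242 13.0
```

Call:
carry_out:
  steps: [0,0,0,0,-0.17,0,0,0,0,-0.34,0,0,0,-0.01,-0.51,0,0,0,-0.01,-0.68,0,0,0,-0.01,-0.85,0,0,0,-0.01,-1,0,0,0,-0.01,-1,0]

```text
validation failed for argument at $.st...
```

```bash
python3 st.py
```

```text
yaw 97.5 [ 0.4867 -0.1092  0.3106] [-0.29  0.17  0.49  1.8  -0.09  1.19  1.92] F [ 0.3 -1.2  0. ] T [-0.27 -0.06 -0.09] w 0.242 13.0
```

The message is truncated and doesn't say what was invalid, so I'll try a small call.

Call:
carry_out:
  steps: [0,0,0,0,-0.15,0,0,0,0,-0.3]

```text
clock: 13.2
position: [0.4867, -0.1093, 0.3104]
ee_rot: [-1.569, 0.086, -0.086]
force: [1.4, -2.4, -3.8]
width: 0.239
```

Call:
carry_out:
  steps: [0,0,0,0,-0.15,0,0,0,0,-0.3,0,0,0,-0.01,-0.45,0,0,0,-0.01,-0.6,0,0,0,-0.01,-0.75,0,0,0,-0.01,-0.9]

```text
clock: 13.8
position: [0.4866, -0.1096, 0.3096]
ee_rot: [-1.476, 0.638, -0.638]
force: [0.2, -2.1, -0.9]
width: 0.236
```

```bash
python3 st.py
```

```text
yaw 43.2 [ 0.4866 -0.1096  0.3096] [-0.4   0.18  0.62  1.81 -0.11  1.18  1.01] F [ 0.2 -2.1 -0.9] T [-0.65  0.08  0.12] w 0.236 13.8
```

Call:
carry_out:
  steps: [0,0,0,0,-0.15,0,0,0,0,-0.3,0,0,0,-0.01,-0.45,0,0,0,-0.01,-0.6,0,0,0,-0.01,-0.75,0,0,0,-0.01,-0.9]

```text
clock: 14.4
position: [0.4864, -0.1097, 0.3089]
ee_rot: [-1.232, 1.174, -1.174]
force: [-2.6, -2.4, 4.0]
width: 0.237
```

Call:
carry_out:
  steps: [0,0,0,0,-0.15,0,0,0,0,-0.3,0,0,0,-0.01,-0.45,0,0,0,-0.01,-0.6,0,0,0,-0.01,-0.75,0,0,0,-0.01,-0.9]

```text
clock: 15.0
position: [0.4862, -0.1097, 0.3082]
ee_rot: [-0.822, 1.676, -1.676]
force: [-4.9, -1.8, 8.2]
width: 0.236
```

Call:
carry_out:
  steps: [0,0,0,0,-0.15,0,0,0,0,-0.3,0,0,0,-0.01,-0.45,0,0,0,-0.01,-0.6,0,0,0,-0.01,-0.75,0,0,0,-0.01,-0.9]

```text
clock: 15.6
position: [0.4861, -0.1095, 0.3074]
ee_rot: [-0.218, 2.115, -2.113]
force: [-7.3, 0.1, 13.3]
width: 0.24
```

```bash
python3 st.py
```

```text
yaw -78.3 [ 0.4861 -0.1095  0.3074] [-0.69  0.23  1.    1.83 -0.21  1.19 -0.99] F [-7.3  0.1 13.3] T [-0.17  1.95  0.16] w 0.24 15.6
```

Stroke 1 is done at about 176°. I'll release, lift, turn back +180° and re-grip.

Call:
carry_out:
  steps: [1,0,0,0,0,1,0,0,0,0,1,0,0,0,0,1,0,0,0,0,1,0,0,0,0,1,0,0,0,0,1,0,0,0.3,0,1,0,0,0.6,0,1,0,0,0.6,0]

```text
clock: 16.5
position: [0.4883, -0.11, 0.3697]
ee_rot: [-0.216, 2.108, -2.11]
force: [-0.0, -0.3, -0.6]
width: 0.963
```

Call:
carry_out:
  steps: [1,0,0,0,0.19,1,0,0,0,0.38,1,0,0,0,0.57,1,0,0,0,0.76,1,0,0,0,0.95,1,0,0,0,1]

```text
clock: 17.1
position: [0.4866, -0.1091, 0.3661]
ee_rot: [-0.884, 1.616, -1.615]
force: [-0.1, -0.9, 0.5]
width: 0.997
```

Call:
carry_out:
  steps: [1,0,0,0,0.19,1,0,0,0,0.38,1,0,0,0,0.57,1,0,0,0,0.76,1,0,0,0,0.95,1,0,0,0,1]

```text
clock: 17.7
position: [0.4865, -0.1091, 0.366]
ee_rot: [-1.304, 1.05, -1.049]
force: [0.6, -0.3, 0.4]
width: 1.003
```

Call:
carry_out:
  steps: [1,0,0,0,0.19,1,0,0,0,0.38,1,0,0,0,0.57,1,0,0,0,0.76,1,0,0,0,0.95,1,0,0,0,1]

```text
clock: 18.3
position: [0.4866, -0.1091, 0.366]
ee_rot: [-1.524, 0.447, -0.446]
force: [-0.1, 0.1, -0.2]
width: 0.997
```

Call:
carry_out:
  steps: [1,0,0,0,0.19,1,0,0,0,0.38,1,0,0,0,0.57,1,0,0,0,0.76,1,0,0,0,0.95,1,0,0,0,1,1,0,0,0,1]

```text
clock: 19.0
position: [0.4866, -0.1091, 0.366]
ee_rot: [-1.564, -0.164, 0.165]
force: [-0.1, 0.2, -0.4]
width: 1.002
```

```bash
python3 b.py w3; python3 st.py
```

```text
jaw yaw 101.93428670436515 [ 0.48658823 -0.10910513  0.36611057] [-0.38  0.14  0.57  1.71 -0.08  1.32  1.99]
4187
[ 485.5 -108.2] [108.4  21.6] 10.8 [0.31503943 0.31657487 0.31765731]
yaw 101.9 [ 0.4866 -0.1091  0.3661] [-0.38  0.14  0.57  1.71 -0.08  1.32  1.99] F [-0.3  1.5  0.5] T [ 0.11  0.04 -0.  ] w 1.003 19.05
```

The bar is at 10.8° and has dropped 2.9 mm, matching 176° of turn. Re-gripping.

Call:
carry_out:
  steps: [1,0,0,-0.3,0,1,0,0,-0.6,0,1,0,0,-0.6,0,0,0,0,-0.6,0,0,0,0,-0.6,0,0,0,0,-0.6,0,0,0,0,-0.6,0,0,0,0,-0.6,0,0,0,0,-0.6,0,0,0,0,-0.6,0,0,0,0,-0.6,0,0,0,0,-0.6,0]
  grip_force: 30

```text
clock: 20.25
position: [0.4867, -0.1091, 0.3065]
ee_rot: [-1.564, -0.164, 0.165]
force: [-0.6, -0.1, -0.7]
width: 0.266
```

Call:
carry_out:
  steps: [0,0,0,0,0,0,0,0,0,0,0,0,0,0,0,0,0,0,0,0,0,0,0,0,0,0,0,0,0,0]

```text
clock: 20.85
position: [0.4867, -0.1092, 0.3065]
ee_rot: [-1.565, -0.164, 0.164]
force: [-1.1, -1.2, 0.4]
width: 0.24
```

Call:
carry_out:
  steps: [0,0,0,0,-0.15,0,0,0,0,-0.3,0,0,0,-0.01,-0.45,0,0,0,-0.01,-0.6,0,0,0,-0.01,-0.75,0,0,0,-0.01,-0.9]

```text
clock: 21.45
position: [0.4867, -0.1095, 0.3059]
ee_rot: [-1.535, 0.393, -0.394]
force: [0.3, -2.7, 1.4]
width: 0.241
```

Call:
carry_out:
  steps: [0,0,0,0,-0.15,0,0,0,0,-0.3,0,0,0,0,-0.45,0,0,0,-0.01,-0.6,0,0,0,-0.01,-0.75,0,0,0,-0.01,-0.9,0,0,0,-0.01,-0.9]

```text
clock: 22.15
position: [0.4866, -0.1097, 0.3051]
ee_rot: [-1.359, 0.938, -0.939]
force: [-3.0, -1.4, 7.6]
width: 0.24
```

```bash
python3 st.py
```

```text
yaw 20.7 [ 0.4866 -0.1097  0.3051] [-0.54  0.2   0.79  1.83 -0.15  1.18  0.67] F [-3.  -1.4  7.6] T [-0.62  0.75 -0.23] w 0.24 22.15
```

Call:
carry_out:
  steps: [0,0,0,0,-0.15,0,0,0,0,-0.3,0,0,0,0,-0.45,0,0,0,0,-0.45]

```text
clock: 22.55
position: [0.4864, -0.1097, 0.3048]
ee_rot: [-1.215, 1.201, -1.202]
force: [-3.3, -3.5, 5.8]
width: 0.238
```

```bash
python3 st.py
```

```text
yaw 0.6 [ 0.4864 -0.1097  0.3048] [-0.59  0.21  0.86  1.83 -0.17  1.18  0.34] F [-3.3 -3.5  5.8] T [-0.8   0.81 -0.2 ] w 0.238 22.55
```

Call:
carry_out:
  steps: [0,0,0,0,-0.08,0,0,0,0,-0.15,0,0,0,0,-0.15]

```text
clock: 22.85
position: [0.4864, -0.1096, 0.3047]
ee_rot: [-1.16, 1.284, -1.284]
force: [-3.1, -4.0, 4.5]
width: 0.239
```

```bash
python3 st.py
```

```text
yaw -5.9 [ 0.4864 -0.1096  0.3047] [-0.6   0.21  0.88  1.83 -0.18  1.18  0.23] F [-3.1 -4.   4.5] T [-0.92  0.93  0.31] w 0.239 22.85
```

Call:
carry_out:
  steps: [0,0,0,0,-0.08,0,0,0,0,-0.08,0,0,0,0,-0.08]

```text
clock: 23.15
position: [0.4865, -0.1091, 0.3047]
ee_rot: [-1.129, 1.328, -1.327]
force: [-4.2, -2.8, 6.5]
width: 0.243
```

```bash
python3 st.py
```

```text
yaw -9.3 [ 0.4865 -0.1091  0.3047] [-0.61  0.22  0.89  1.83 -0.18  1.18  0.18] F [-4.2 -2.8  6.5] T [-0.56  0.95  0.89] w 0.243 23.15
```

Call:
carry_out:
  steps: [0,0,0,0,-0.05,0,0,0,0,-0.1,0,0,0,0,-0.1,0,0,0,0,-0.1,0,0,0,0,-0.1]
  grip_force: 40

```text
clock: 23.65
position: [0.4865, -0.1085, 0.3047]
ee_rot: [-1.087, 1.384, -1.382]
force: [-3.3, -0.9, 6.2]
width: 0.252
```

```bash
python3 st.py
```

```text
yaw -13.7 [ 0.4865 -0.1085  0.3047] [-0.62  0.22  0.91  1.83 -0.19  1.18  0.11] F [-3.3 -0.9  6.2] T [-0.12  1.05  1.33] w 0.252 23.65
```

Torque is 1.33 N·m against a running 0.15, and the jaws are wedging open, so the closure is bottomed at jaw yaw ≈−5.5°. This matches the prediction. Backing off to yaw ≈84.5°.

Call:
carry_out:
  steps: [0,0,0,0,0.15,0,0,0,0,0.3,0,0,0,0,0.45,0,0,0,0,0.6,0,0,0,0.01,0.75,0,0,0,0.01,0.9]

```text
clock: 24.25
position: [0.4858, -0.1082, 0.3052]
ee_rot: [-1.395, 0.858, -0.854]
force: [-5.3, 1.5, 4.4]
width: 0.239
```

Call:
carry_out:
  steps: [0,0,0,0,0.15,0,0,0,0,0.3,0,0,0,0,0.45,0,0,0,0,0.6,0,0,0,0.01,0.75,0,0,0,0.01,0.9]

```text
clock: 24.85
position: [0.4852, -0.1089, 0.3059]
ee_rot: [-1.548, 0.312, -0.307]
force: [-5.9, 0.3, 3.3]
width: 0.237
```

Call:
carry_out:
  steps: [0,0,0,0,0.15,0,0,0,0,0.3,0,0,0,0,0.4,0,0,0,0,0.4,0,0,0,0,0.4]

```text
clock: 25.35
position: [0.4852, -0.1093, 0.3062]
ee_rot: [-1.57, 0.069, -0.064]
force: [-7.6, -2.3, 4.7]
width: 0.238
```

```bash
python3 st.py; python3 - <<'E'
from h import *
for n in('top','scene'):
    im,d,c=grab(n); P=cloud(d,c);g=im.max(2).astype(int)
    cv2.imwrite('pics/end_%s.png'%n,im[:,:,::-1])
    Q=P[(g<70)&(P[...,1]>.07)&(P[...,1]<.115)&(abs(P[...,0]-.5)<.09)&(P[...,2]<.12)&(P[...,2]>0)]
    if len(Q)>10: print(n,'crank',len(Q),np.percentile(Q[:,0],[2,50,98]).round(4),np.percentile(Q[:,2],[50,98]).round(4))
    a=np.load('pics/%s0.npz'%n)['im']; cv2.imwrite('pics/diff_%s.png'%n,cv2.absdiff(im,a)*2)
a,b=[cv2.resize(cv2.imread('pics/end_%s.png'%n),None,fx=.7,fy=.7) for n in('top','scene')]
cv2.imwrite('pics/end.png',np.hstack([a,b]))
E
```

```text
yaw 85.1 [ 0.4852 -0.1093  0.3062] [-0.39  0.18  0.6   1.82 -0.11  1.18  1.74] F [-7.6 -2.3  4.7] T [-0.51  1.75  0.14] w 0.238 25.35
top crank 93 [0.4973 0.5049 0.5135] [0.0806 0.0849]
scene crank 87 [0.4987 0.5108 0.5194] [0.078  0.0836]
```

View pics/end.png

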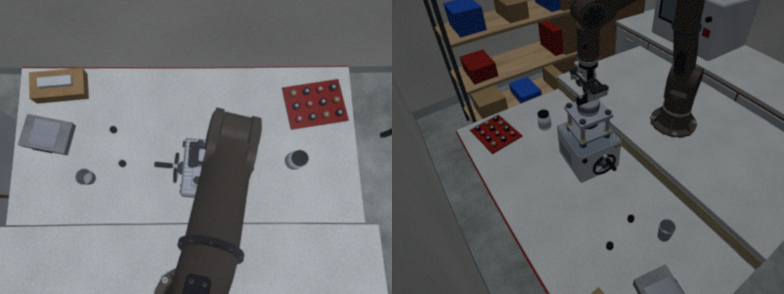

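The crank is still at the top of the wheel and the bystanders are unmoved. The pads sit flat on the bar at 22 mm, with jaw yaw 85.1°, about 90° back from the stop. Handing in.

```bash
python3 st.py; python3 -c "
from cell import arm; print(arm.sign_off())"
```

```text
yaw 85.2 [ 0.4852 -0.1093  0.3062] [-0.39  0.18  0.6   1.82 -0.11  1.18  1.74] F [-7.7 -2.2  4.6] T [-0.58  1.75  0.12] w 0.239 25.45
the job is handed in; nothing more can be done
None
```

I handed in the job at 25.5 s of the 72 s allowed, with the fingers still holding the bar. The interface gave no verdict.

- **Handwheel:** I wound it about 1.2 turns anticlockwise to its hard stop. There the position stayed fixed while the push rose to 18 N. At the end the crank was still at the top: x was about 0.505 in the top view and 0.509 in the scene view, against 0.507 expected. The scene view after winding showed the crosshead down on its collars.
- **Closure:** I screwed it down in two grips, about 282° in all, until it bottomed out. The wrist moment was 1.33 N·m at the stop, against about 0.15 N·m needed to turn it. The stop came at a jaw angle of about −5.5°, close to the −5.7° predicted from the press geometry.
- **Back-off:** I turned it back to a jaw angle of 85.2°, about 90–91° from the stop, with the 40 N grip setting still on. The jaws read 22 mm, so the pads are flat on the bar.
- **Bystanders:** The jar, beaker and both mounts looked unmoved in the final views, but I checked them only by eye.

**Checks that failed or disagreed:**
- Two move calls were refused by the tool's validation, for a reason I could not tell, and the arm did not move.
- Pushing hard against the closure's stop twisted the jaws about 8° on the bar; they realigned when I backed off.
- I did not re-measure the bar's angle by camera at the end, because the arm blocked the top view. The quarter turn therefore rests on the jaw angle.

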